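# Clear the jammed milling-ball chute

## Task

The big ochre ball is stuck in the narrow opening of the chute and holds up the four white milling balls. Without lifting it out, push it gently (it is brittle) back up the straight lane until it is caught in the clip at the top and stays there by itself, so that the white balls roll down into the blue tray. When all four are in the tray, slide the red shutter fully shut, and leave the jars and the brush alone.

Things in the scene. Friction and masses are not known exactly. Their poses are not given: they have to be found in the camera images.
- chute: fixed blue chute with aluminium walls. Origin on the table under the middle of the narrow opening; z up, x uphill along the straight main lane (level), y across towards the drawn-out red shutter. The floor is one flat plane, climbing 14 degrees along +x and falling 6 degrees towards +y (0.25 and 0.105 of the distance)
- throat (a point): middle of the narrow opening, on the chute's floor (62 mm above the table): 46 mm between two steel posts 10 mm thick and 36 mm high. The 58 mm wide main lane runs 210 mm uphill from here, walls 34 mm high (24 mm in its upper half). A feed lane 39 mm wide, walls 28 mm, joins square from the -y side 5 to 43 mm above the opening
- spout_lip (a point): middle of the lower end of the chute's floor, 60 mm down from the opening, over the tray's edge; between opening and lip is an open spout, 65 mm wide with 22 mm walls along its last 32 mm
- lane_end (a point): middle of the main lane's floor 205 mm up from the opening; the line from throat to lane_end is the lane's centre line, along its floor
- lane_mid (a point): floor of the lane 120 mm up from the opening, where the catching clip is: a dark steel frame with two sprung white nylon jaws 44 mm apart over the lane walls and a black sprung stop (1.5 mm travel, 1 to 7 N, then solid) behind. It is clamped with its jaws anywhere 92 to 148 mm up the lane; its place is not measured: feel the ball home
- jaw_height (a point): 26 mm square off the floor at lane_mid: the big ball's centre height. Pushed up the lane, the big ball parts the jaws at 3 to 8 N, slips between them and meets the stop when its centre is 4 mm past their line; they then hold it. Not pushed past them, it is spat out and rolls back down
- blocker_center (a point): centre of the big ochre ball, 52 mm across, 110 to 180 g, smooth brittle fired clay: it cracks if pressed with more than 16 N. It starts wedged in the upper side of the opening, its centre some 13 mm uphill of it and 26 mm square off the floor; its front sticks 13 mm through the opening
- blocker: the same ball; origin on its surface, turning with it
- tray_floor (a point): middle of the inner floor of the fixed blue catch tray below the spout, 122 mm square inside (axes as the chute's, z up), walls 36 to 75 mm high
- shutter (a joint): red shutter plate that slides straight across just below the opening: 0 drawn fully out (open), 0.058 m fully shut; starts at 0 to 0.012. Stiff by about 1.5 N, stays where it is left. It moves along the chute's -y direction to shut, climbing 6 degrees
- shutter_knob (a point): middle of the grip of the shutter's red upright round knob, 14 mm across; its top is 10 mm above this point, the plate's upper edge 22 mm below it, some 80 mm beside the opening when open. Moves with the shutter
- ball1_center (a point): centre of a white porcelain milling ball, 32 mm across, 41 g; the four wait in single file in the feed lane behind the big ball and roll down by themselves once the way is free
- ball1: the same ball; origin on its surface, turning with it
- ball2_center (a point): centre of a white porcelain milling ball, 32 mm across, 41 g; the four wait in single file in the feed lane behind the big ball and roll down by themselves once the way is free
- ball2: the same ball; origin on its surface, turning with it
- ball3_center (a point): centre of a white porcelain milling ball, 32 mm across, 41 g; the four wait in single file in the feed lane behind the big ball and roll down by themselves once the way is free
- ball3: the same ball; origin on its surface, turning with it
- ball4_center (a point): centre of a white porcelain milling ball, 32 mm across, 41 g; the four wait in single file in the feed lane behind the big ball and roll down by themselves once the way is free
- ball4: the same ball; origin on its surface, turning with it
- jar_a: glaze jar with white lid, 72 mm across, 85 mm high, a bystander; origin at the centre of its base
- jar_b: glaze jar with white lid, 80 mm across, 95 mm high, a bystander; origin at the centre of its base
- jar_c: glaze jar with white lid, 72 mm across, 85 mm high, a bystander; origin at the centre of its base
- brush: glazing brush lying on the table, a bystander; origin under its middle
There are look-alikes about, which are no part of the job. What is shaped like the blocker but grey is not meant.

How it is judged:
By the outcome, as a careful person would: the job done as asked, in the order asked, and still so for the second after the job is handed in, with the robot touching nothing.
It also fails if it takes over 62 s, if anything falls off the work surface, if the arm or the gripper's body presses on something with over 40 N, if the wrist force passes 120 N, or if a joint passes its speed limit or range.

## Robot

A 6-joint arm with a two-finger parallel gripper is mounted at the origin on the work surface. World frame = base frame: x ahead of the robot, y to its left, z up, the work surface at z = 0. Lengths are in m, angles in rad, forces in N, time in s.
With the tool pointing down it reaches from about 0.35 to 0.85 m from the base axis. Payload 8.1 kg.
Tool frame: the origin (TCP) lies at the very end of the fingers, on their centre line; the grasp point (between the pads) lies 19 mm behind it; y points along the fingers, x is the direction in which the jaws open and shut, and the axes are right-handed (so a half turn about y gives the same grasp; the last joint's range is limited). The gripper opens to 93 mm and grips with 3 to 60 N. Pads are 15 mm wide; open, the fingers measure 128 mm over their backs; the gripper's body (75 mm by 188 mm) begins 65 mm behind the grasp point.
Start: joints at [1.23, 0.13, 1.488, -0, 1.523, -0.085], TCP at [0.152, 0.58, 0.219] pointing down, gripper open.
Joint ranges: [-2.96, 2.96], [-0.89, 2.26], [0.02, 2.5], [-1.34, 4.48], [0, 2.73], [-2.66, 2.66]. Speed limits (rad/s): [2.39, 2.39, 2.79, 3.14, 3.14, 3.14].

## Interface

Orientations are given as a 3x3 rotation matrix whose columns are the frame's x, y, z axes.
In Python, from station import env gives the robot as it stands. The module is installed in compiled form; this text tells all that it offers.
- The arm moves only by the tool send_rows, never from a script. Its argument "motion" is text: rows parted by semicolons, each of 5 numbers parted by spaces: the closure in counts, from 0 (fully open) to 255 (shut), then the shift along the tool's x, y, z in m, then the turn about the tool's y in degrees. A call has 1 to 5 rows; each row is the pose to reach, as a shift and turn from the pose commanded when the call began, along the tool's axes at that moment; what a row does not reach only later rows make up. A row lasts 1/10 s, in which the tool goes at most 50 mm and 8.59 degrees, less where a joint would pass 70% of its speed; a pose out of reach is approached as far as the arm can. A call with a gripper value outside its range is refused whole. The fingers move at their own pace and stop on an object; the grip force is fixed at half the most. Time passes only in rows, so rows that repeat a pose let the fingers close. It gives the time, the measured TCP pose, the force and the opening at its end, in the units of the state.
- env.observe(): the state, without advancing time (a new reading comes with each control period).
- env.read_camera(name): name is "scene" or "side" or "wrist"; returns the picture (400x640x3 uint8, red, green, blue); there is no depth.
- env.camera_params(name): a dict with "K" (3x3 intrinsics, pixels), "origin" and "attitude" of the camera in the world. Camera axes: x right, y up, looking along -z (the intrinsics and any distortion apply to the point x, -y, -z); pixel columns grow to the right and rows downward; lengths in m; the calibration is good to about 2 mm. A picture is of the moment at which its call begins: read the wrist's pose just before it. camera_params takes no time and is no camera call; for the wrist camera it gives the pose at the moment of the call.
- env.finish_job(): hands the job in, once; it reports no verdict.
The state is a dict: "time_s": time; "joint_positions": joint angles; "joint_vel": joint speeds; "joint_torque": joint torques, N m; "tool_pos": TCP position; "eef_rot": TCP orientation; "force": force on the tool from outside, world axes, zero at the start; "torque": the same for the moment, N m; "finger_gap": opening from 0.0 (shut) to 1.0 (fully open).
Only numpy, scipy, OpenCV 4.12 (cv2) and the standard library are available. Lean on these libraries where they do the work, as an engineer would, in place of code of your own. Each camera call takes 0.05 s, during which the arm holds its last target. There are 200 camera calls.

## Working session

There is one attempt and no reset: what is moved stays moved. The work goes in short steps, Python scripts to look and compute and a tool call to move; the robot and the scene stay as the last step left them, time stands still between calls to the robot, and variables do not carry over. Pictures are saved under pics/ and viewed, about 8 in all and at most 12, crops included, and the job is handed in when it is done.

Besides the shell and the picture viewer there is one more tool, called after "Call:" as name(argument=value, ...), one argument or row to a line, values as JSON. send_rows: Moves the arm, as the interface text tells. Its arguments: {"type":"object","properties":{"motion":{"type":"string"}},"required":["motion"]}

```bash
mkdir -p pics; cat > h.py <<'E'
import numpy as np, cv2
from station import env
def snap(n,f,crop=None,s=1):
    im=env.read_camera(n)[:,:,::-1]
    cv2.imwrite('pics/raw_'+f,im)
    if crop: im=im[crop[1]:crop[3],crop[0]:crop[2]]
    cv2.imwrite('pics/'+f,cv2.resize(im,None,fx=s,fy=s,interpolation=cv2.INTER_CUBIC))
def proj(P,cp):
    P=np.atleast_2d(P);c=(P-cp['origin'])@np.array(cp['attitude'])
    q=np.c_[c[:,0],-c[:,1],-c[:,2]]@np.array(cp['K']).T
    return q[:,:2]/q[:,2:]
def ray(uv,cp):
    d=np.linalg.inv(cp['K'])@np.array([uv[0],uv[1],1.]);return np.array(cp['attitude'])@(d*[1,-1,-1])
def at_z(uv,cp,z):
    d=ray(uv,cp);o=np.array(cp['origin']);return o+d*(z-o[2])/d[2]
E
python3 - <<'E'
from h import *
for n in('scene','side'):
    snap(n,n+'0.png',s=1.25); print(n,env.camera_params(n))
s=env.observe();print(s['eef_rot'],s['tool_pos'],s['force'],s['finger_gap'],s['time_s'])
E
```

```text
scene {'K': array([[398.60240823,   0.        , 318.63255415],
       [  0.        , 398.60240823, 205.55436962],
       [  0.        ,   0.        ,   1.        ]]), 'origin': array([ 0.9369705 , -0.42557288,  0.88891687]), 'attitude': array([[ 0.73471028, -0.55661626,  0.38778749],
       [ 0.67825416,  0.59166811, -0.43577533],
       [ 0.01311815,  0.5831871 ,  0.81223194]])}
side {'K': array([[475.02969663,   0.        , 317.06462169],
       [  0.        , 475.02969663, 205.74471057],
       [  0.        ,   0.        ,   1.        ]]), 'origin': array([ 0.24657581, -0.82711544,  1.06707581]), 'attitude': array([[ 0.93681968,  0.25793288, -0.23630386],
       [-0.34980572,  0.68649765, -0.63746132],
       [-0.00220019,  0.67984675,  0.73335091]])}
[[ 2.53024498e-01 -5.27539615e-04 -9.67459728e-01]
 [ 9.67458560e-01 -1.50883998e-03  2.53025015e-01]
 [-1.59322264e-03 -9.99998723e-01  1.28599238e-04]] [0.15163404 0.58001192 0.21772085] [-1.11552097 -0.68629966 -0.24786735] 1.0017192613859527 0.1
```

View pics/scene0.png

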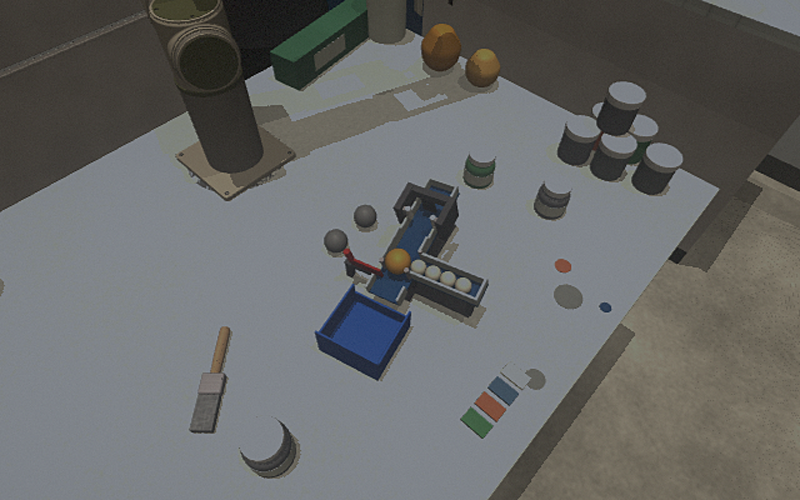

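View pics/side0.png

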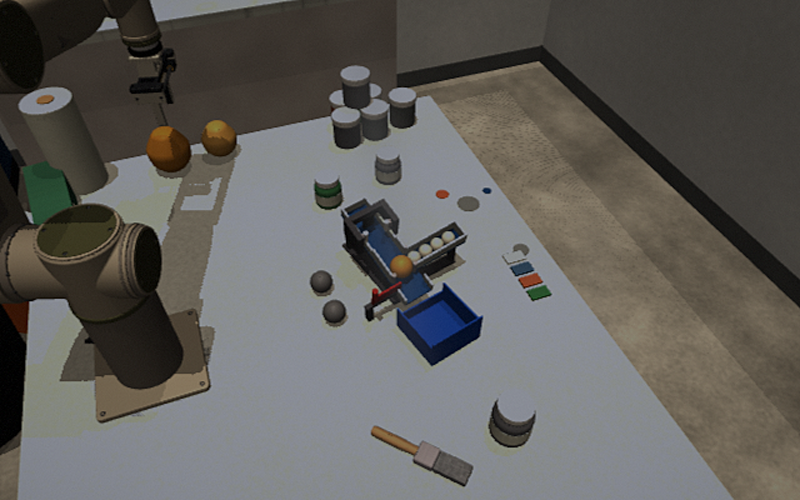

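The ochre ball sits in the opening at scene (397,261), side (402,266) on the 1.25x pictures. It could be confused with the grey balls at scene (365,215) and (336,240), or with the orange fruit at (441,47) and (482,67). The knob is at scene (348,253), and the four white balls are at (418–463, 268–285). Next is one close crop from both cameras.

```bash
python3 - <<'E'
from h import *
a=cv2.imread('pics/raw_scene0.png')[135:315,245:400];b=cv2.imread('pics/raw_side0.png')[150:295,255:395]
f=lambda i,s:cv2.resize(i,None,fx=s,fy=s,interpolation=cv2.INTER_CUBIC)
a=f(a,2.5);b=f(b,2.9)
o=np.zeros((450,800,3),np.uint8);o[:a.shape[0],:a.shape[1]]=a;o[:b.shape[0],390:390+b.shape[1]]=b[:,:410]
o=np.clip(o*1.7,0,255).astype(np.uint8)
cv2.imwrite('pics/crop0.png',o)
E
```

```text
(no output)
```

View pics/crop0.png

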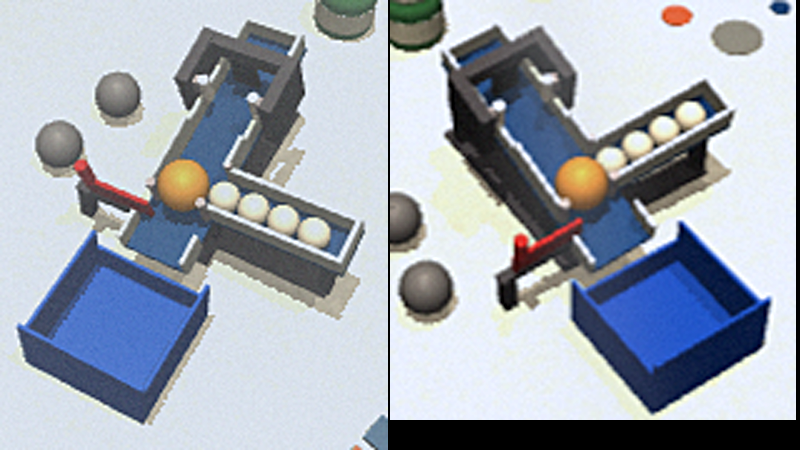

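```bash
cat > fit.py <<'E'
from h import *
from scipy.optimize import least_squares
cs,cd=env.camera_params('scene'),env.camera_params('side')
S=lambda x,y:(245+x/2.5,135+y/2.5)
D=lambda x,y:(255+(x-390)/2.9,150+y/2.9)
n=np.array([-.25,.105,1]);n/=np.linalg.norm(n)
ex=np.array([1,0,.25]);ex/=np.linalg.norm(ex)
ey=np.cross(n,ex)
def fl(a,b,h): return np.array([0,0,.062])+a*ex+b*ey+h*n  # along lane, across, off floor
def W(p,P): c,s=np.cos(p[2]),np.sin(p[2]);return np.array([p[0]+c*P[0]-s*P[1],p[1]+s*P[0]+c*P[1],P[2]])
E
cat > fit1.py <<'E'
from fit import *
sc=[(224,197),(254,209),(284,219),(315,233)];sd=[(610,163),(638,147),(664,130),(690,114)]
def res(p):
    r=[]
    def add(P,s,d,w=1):
        q=W(p,P)
        if s: r.extend(w*(proj(q,cs)[0]-S(*s)))
        if d: r.extend(w*(proj(q,cd)[0]-D(*d)))
    add(fl(.013,0,.026),(183,186),(582,184),2)
    for i in range(4): add(fl(.024,-p[3]-.032*i,.016),sc[i],sd[i])
    add(fl(0,.028,.036),(151,182),None);add(fl(0,-.028,.036),(200,203),(614,177))
    add(fl(-.060,.0325,0),(123,247),(596,270),.5);add(fl(-.060,-.0325,0),(188,268),(655,235),.5)
    add(np.array([p[4],p[5],p[6]]),(81,167),(521,240))
    return np.array(r)
best=min((least_squares(res,[.5,0,t,.04,0,.08,.1]) for t in np.arange(0,6.3,.7)),key=lambda f:f.cost)
p=best.x;print(p,best.cost);print(res(p).round(1))
np.save('p.npy',p)
for nm,P in dict(throat=fl(0,0,0),blk=fl(.013,0,.026),mid=fl(.12,0,.026),knobtop=p[4:7]).items():print(nm,W(p,P).round(4))
E
python3 fit1.py
```

```text
[ 0.56693919 -0.01289348  8.09694798  0.03985631 -0.03012682  0.095503
  0.10415769] 5.836412156721571
[-0.5  0.6  0.2 -1.1  0.3 -0.3 -0.2 -1.3 -0.1 -0.2 -0.5 -1.  -0.2  0.7
 -0.3 -0.3 -0.4  0.1 -0.2  0.1 -0.6  0.5 -0.4  0.4  0.3 -1.   0.3  0.
 -0.2 -0.1 -1.4  1.  -0.7  0.3 -0.   0.  -0.  -0. ]
throat [ 0.5669 -0.0129  0.062 ]
blk [ 0.5629 -0.0074  0.0902]
mid [0.5379 0.0934 0.1162]
knobtop [ 0.4815 -0.0651  0.1042]
```

Call:
send_rows(
  motion="255 -0.521 0.02 -0.580 -28.6; 255 -0.521 0.02 -0.580 -28.6; 255 -0.521 0.02 -0.580 -28.6; 255 -0.521 0.02 -0.580 -28.6; 255 -0.521 0.02 -0.580 -28.6",
)

```text
time_s: 0.6
tool_pos: [0.2872, 0.3744, 0.2119]
eef_rot: [[-0.244, -0.0, -0.97], [0.97, -0.0, -0.244], [-0.0, -1.0, 0.0]]
force: [0.7, -0.6, 0.4]
finger_gap: 0.618
```

```bash
cat > to.py <<'E'
# usage: to.py a b z  (chute-level x, y, world z) -> shift in tool axes and turn so tool x = uphill
import sys
from fit import *
p=np.load('p.npy')
def report(x,y,z,yaw=None):
    s=env.observe();R=np.array(s['eef_rot']);t=W(p,np.array([x,y,z]))
    d=R.T@(t-s['tool_pos']);want=p[2] if yaw is None else yaw
    cur=np.arctan2(R[1,0],R[0,0]);turn=-np.degrees((want-cur+np.pi)%(2*np.pi)-np.pi)
    q=np.array(s['tool_pos'])-[p[0],p[1],0];c,sn=np.cos(p[2]),np.sin(p[2])
    print('t',s['time_s'],'shift',d.round(4),'turn',turn.round(1),'now chute',(c*q[0]+sn*q[1]).round(4),(-sn*q[0]+c*q[1]).round(4),q[2].round(4),'F',np.array(s['force']).round(2),'gap',round(s['finger_gap'],3),'q',np.round(s['joint_positions'],2))
if __name__=='__main__': report(*map(float,sys.argv[1:]))
E
python3 to.py -.06 0 .2
```

```text
t 0.6 shift [-0.5039  0.0121 -0.1766] turn 0.2 now chute 0.4433 0.1784 0.2119 F [ 0.71 -0.64  0.38] gap 0.618 q [ 0.81 -0.22  1.84 -0.    1.52 -1.01]
```

Call:
send_rows(
  motion="255 -0.504 0.0 -0.177 0; 255 -0.504 0.0 -0.177 0; 255 -0.504 0.0 -0.177 0; 255 -0.504 0.0 -0.177 0; 255 -0.504 0.0 -0.177 0",
)

```text
time_s: 1.1
tool_pos: [0.4245, 0.1653, 0.2123]
eef_rot: [[-0.241, 0.0, -0.971], [0.971, 0.0, -0.241], [0.0, -1.0, -0.0]]
force: [1.1, 0.6, -0.3]
finger_gap: 0.19
```

```bash
python3 to.py -.06 0 .2
```

```text
t 1.1 shift [-0.2673  0.0123 -0.0952] turn 0.0 now chute 0.2073 0.0954 0.2123 F [ 1.14  0.58 -0.34] gap 0.19 q [ 0.26 -0.27  1.88  0.    1.53 -1.56]
```

Call:
send_rows(
  motion="255 -0.267 0.012 -0.095 0; 255 -0.267 0.012 -0.095 0; 255 -0.267 0.012 -0.095 0; 255 -0.267 0.012 -0.095 0; 255 -0.267 0.012 -0.095 0",
)

```text
time_s: 1.6
tool_pos: [0.5625, -0.0429, 0.2014]
eef_rot: [[-0.241, -0.0, -0.971], [0.971, 0.0, -0.241], [0.0, -1.0, 0.0]]
force: [-0.1, 0.1, -0.2]
finger_gap: 0.005
```

Call:
send_rows(
  motion="255 -0.035 0.0 -0.012 0; 255 -0.035 0.0 -0.012 0;255 -0.035 0.0 -0.012 0",
)

```text
time_s: 1.9
tool_pos: [0.5817, -0.0726, 0.2009]
eef_rot: [[-0.239, -0.002, -0.971], [0.971, 0.001, -0.239], [0.001, -1.0, 0.002]]
force: [0.7, 0.2, -0.7]
finger_gap: 0.007
```

```bash
python3 - <<'E'
from h import *
cp=env.camera_params('wrist');snap('wrist','w1.png',s=1.25);print(cp)
np.save('w1cp.npy',cp,allow_pickle=True)
E
python3 to.py -.056 0 .078
```

```text
{'K': array([[296.03135511,   0.        , 313.57857595],
       [  0.        , 296.03135511, 200.56439529],
       [  0.        ,   0.        ,   1.        ]]), 'origin': array([ 0.50442218, -0.09252577,  0.36724333]), 'attitude': array([[-2.39268805e-01, -9.30953593e-01, -2.75818502e-01],
       [ 9.70952887e-01, -2.29129469e-01, -6.89215334e-02],
       [ 9.64602202e-04, -2.84297543e-01,  9.58735613e-01]])}
t 1.95 shift [ 4.400e-03  1.232e-01 -1.000e-04] turn -0.0 now chute -0.0606 0.0 0.2012 F [ 0.15  0.66 -0.59] gap 0.005 q [-0.21  0.1   1.55  0.    1.49 -2.02]
```

View pics/w1.png

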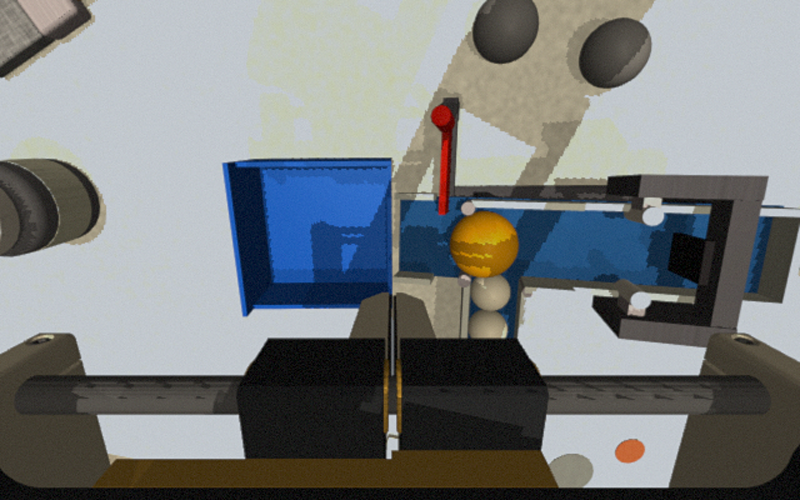

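The wrist view (1.25x) shows the ochre ball at (484,243), post tops at (468,207) and (464,281), the knob top at (442,117), and the clip jaws at (653,213) and (638,303). I'll refine the fit with these and locate the clip.

```bash
python3 - <<'E'
from fit import *
p=np.load('p.npy');cp=np.load('w1cp.npy',allow_pickle=True).item()
import runpy
g=runpy.run_path('fit1.py')
obs=[(fl(.013,0,.026),(484,243),2),(fl(0,.028,.036),(468,207),1),(fl(0,-.028,.036),(464,281),1)]
def r2(q):
    r=list(g['res'](q))
    for P,o,w in obs: r.extend(w*(proj(W(q,P),cp)[0]-np.array(o)/1.25))
    r.extend(proj(W(q,q[4:7]),cp)[0]-np.array((442,117))/1.25)
    return np.array(r)
print('before',r2(p)[-8:].round(1))
f=least_squares(r2,p);p=f.x;print(p,'yawdeg',np.degrees(p[2])%360,r2(p)[-8:].round(1),r2(p)[:4].round(1));np.save('p.npy',p)
for nm,o in(('L',(653,213)),('R',(638,303))):
    print([ (h,[round(v,4) for v in least_squares(lambda ab:proj(W(p,fl(ab[0],ab[1],h)),cp)[0]-np.array(o)/1.25,[.12,0]).x]) for h in(.026,.032)])
for h in (.02,.045,.06): print('frame corners top?',h,[ [round(v,4) for v in least_squares(lambda ab:proj(W(p,fl(ab[0],ab[1],h)),cp)[0]-np.array(o)/1.25,[.12,0]).x] for o in((768,178),(715,237))])
E
python3 to.py -.056 0 .078
```

```text
[ 0.56693919 -0.01289348  8.09694798  0.03985631 -0.03012682  0.095503
  0.10415769] 5.836412156721571
[-0.5  0.6  0.2 -1.1  0.3 -0.3 -0.2 -1.3 -0.1 -0.2 -0.5 -1.  -0.2  0.7
 -0.3 -0.3 -0.4  0.1 -0.2  0.1 -0.6  0.5 -0.4  0.4  0.3 -1.   0.3  0.
 -0.2 -0.1 -1.4  1.  -0.7  0.3 -0.   0.  -0.  -0. ]
throat [ 0.5669 -0.0129  0.062 ]
blk [ 0.5629 -0.0074  0.0902]
mid [0.5379 0.0934 0.1162]
knobtop [ 0.4815 -0.0651  0.1042]
before [-6.4  2.4 -2.8  1.2 -3.1  0.1 -2.  -0.4]
[ 0.5655817  -0.01088656  8.08238522  0.04048233 -0.03205082  0.0940448
  0.10254489] yawdeg 103.08656138853917 [-1.5  0.9  0.2  0.2 -1.  -0.8 -0.2 -0.1] [-0.1 -1.  -1.2 -1.9]
[(0.026, [np.float64(0.1251), np.float64(0.0302)]), (0.032, [np.float64(0.1228), np.float64(0.0305)])]
[(0.026, [np.float64(0.1253), np.float64(-0.035)]), (0.032, [np.float64(0.123), np.float64(-0.0334)])]
frame corners top? 0.02 [[np.float64(0.19), np.float64(0.0564)], [np.float64(0.1674), np.float64(0.0156)]]
frame corners top? 0.045 [[np.float64(0.1749), np.float64(0.0555)], [np.float64(0.1542), np.float64(0.0182)]]
frame corners top? 0.06 [[np.float64(0.1659), np.float64(0.055)], [np.float64(0.1463), np.float64(0.0197)]]
t 1.95 shift [0.0067 0.1232 0.0015] turn 0.8 now chute -0.0628 -0.0017 0.2012 F [ 0.15  0.66 -0.59] gap 0.005 q [-0.21  0.1   1.55  0.    1.49 -2.02]
```

Call:
send_rows(
  motion="255 0.004 0.05 0.0015 0.8; 255 0.004 0.1 0.0015 0.8; 255 0.004 0.123 0.0015 0.8; 255 0.004 0.123 0.0015 0.8",
)

```text
time_s: 2.35
tool_pos: [0.5754, -0.0661, 0.0742]
eef_rot: [[-0.229, -0.008, -0.973], [0.973, 0.002, -0.229], [0.004, -1.0, 0.008]]
force: [-0.8, 0.5, -0.8]
finger_gap: 0.001
```

```bash
python3 to.py -.03 0 .078; python3 -c "
from h import *
cp=env.camera_params('wrist');snap('wrist','w2.png',(200,100,640,300),1.8)"
```

```text
t 2.35 shift [ 0.026  -0.0038 -0.003 ] turn 0.2 now chute -0.056 0.003 0.0742 F [-0.78  0.46 -0.78] gap 0.001 q [-0.2   0.2   1.69  0.    1.27 -2.01]
```

View pics/w2.png

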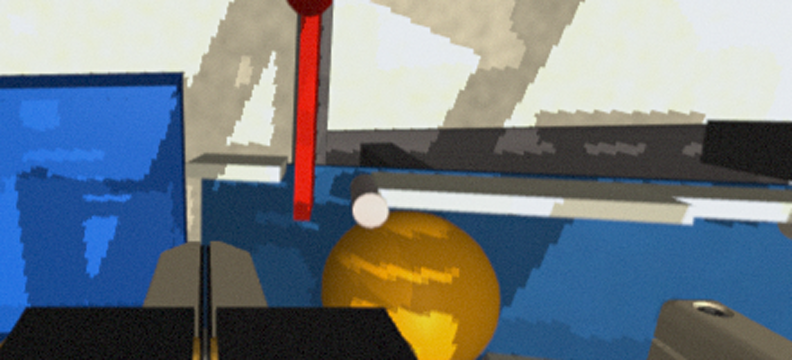

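The fingertips are chamfered along tool x, so I'm turning 90° to push with their flat side. Tool z then points uphill.

Call:
send_rows(
  motion="255 0 -0.004 -0.002 8.5;255 0 -0.004 -0.002 17;255 0 -0.004 -0.002 25.5;255 0 -0.004 -0.002 34;255 0 -0.004 -0.002 42.5",
)

```text
time_s: 2.9
tool_pos: [0.5836, -0.0677, 0.0866]
eef_rot: [[0.495, 0.005, -0.869], [0.869, -0.001, 0.495], [0.002, -1.0, -0.005]]
force: [-0.0, 0.9, 0.4]
finger_gap: 0.008
```

Call:
send_rows(
  motion="255 0 0 0 8.5;255 0 0 0 17;255 0 0 0 25.5;255 0 0 0 34;255 0 0 0 42.5",
)

```text
time_s: 3.4
tool_pos: [0.5835, -0.0677, 0.0866]
eef_rot: [[0.952, 0.005, -0.306], [0.307, -0.001, 0.952], [0.004, -1.0, -0.002]]
force: [-0.4, 0.1, -0.0]
finger_gap: 0.004
```

Call:
send_rows(
  motion="255 0 0 0 5;255 0 0 0 5",
)

```text
time_s: 3.6
tool_pos: [0.5835, -0.0677, 0.0863]
eef_rot: [[0.974, 0.005, -0.227], [0.227, -0.001, 0.974], [0.004, -1.0, -0.002]]
force: [0.1, -1.0, 0.2]
finger_gap: 0.003
```

```bash
sed -i 's/want=p\[2\] if/want=p[2]-np.pi\/2 if/' to.py; python3 to.py -.026 0.001 .078; python3 -c "
from h import *
cp=env.camera_params('wrist');snap('wrist','w3.png',s=1.25)"
```

```text
t 3.6 shift [-0.0056  0.0082  0.0334] turn 0.0 now chute -0.0594 -0.0046 0.0863 F [ 0.05 -0.98  0.19] gap 0.003 q [-0.2   0.19  1.67  0.    1.28 -0.43]
```

View pics/w3.png

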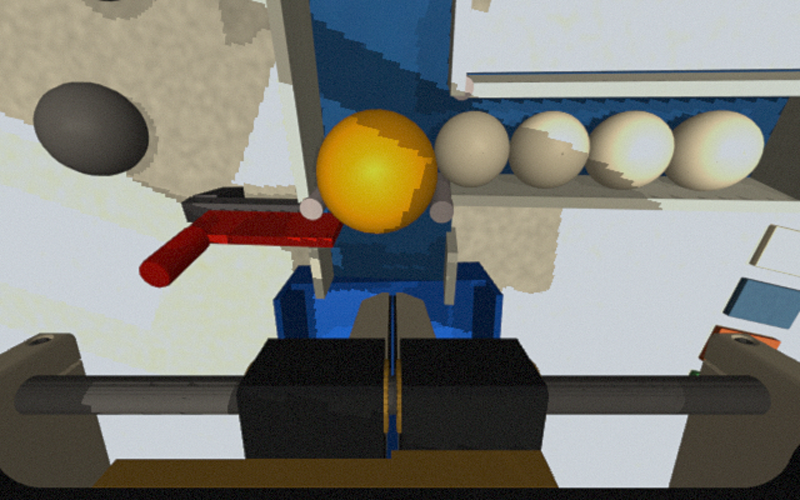

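Call:
send_rows(
  motion="255 -0.006 0.005 0 0; 255 -0.006 0.005 0.012 0; 255 -0.006 0.005 0.024 0;255 -0.006 0.005 0.024 0;255 -0.006 0.005 0.024 0",
)

```text
time_s: 4.15
tool_pos: [0.5702, -0.0453, 0.0779]
eef_rot: [[0.973, 0.0, -0.229], [0.229, -0.0, 0.973], [0.0, -1.0, -0.0]]
force: [0.8, -0.7, 0.6]
finger_gap: 0.006
```

Call:
send_rows(
  motion="255 0 -0.001 0.004 0;255 0 -0.001 0.004 0;255 0 -0.001 0.004 0",
)

```text
time_s: 4.45
tool_pos: [0.5695, -0.0422, 0.0789]
eef_rot: [[0.974, 0.0, -0.227], [0.227, -0.0, 0.974], [0.0, -1.0, -0.0]]
force: [0.9, -0.2, -0.2]
finger_gap: 0.003
```

Call:
send_rows(
  motion="255 0 -0.001 0.004 0;255 0 -0.001 0.004 0",
)

```text
time_s: 4.65
tool_pos: [0.5685, -0.038, 0.08]
eef_rot: [[0.974, 0.0, -0.227], [0.227, 0.0, 0.974], [0.0, -1.0, 0.0]]
force: [0.8, -0.5, 0.3]
finger_gap: 0.003
```

Call:
send_rows(
  motion="255 0 -0.0005 0.002 0;255 0 -0.001 0.004 0;255 0 -0.001 0.004 0",
)

```text
time_s: 4.95
tool_pos: [0.5676, -0.0341, 0.081]
eef_rot: [[0.974, 0.0, -0.228], [0.228, 0.0, 0.974], [0.0, -1.0, 0.0]]
force: [-0.3, -0.3, 0.2]
finger_gap: 0.006
```

Call:
send_rows(
  motion="255 0 -0.0005 0.002 0;255 0 -0.001 0.004 0;255 0 -0.001 0.004 0",
)

```text
time_s: 5.25
tool_pos: [0.5667, -0.0303, 0.082]
eef_rot: [[0.974, 0.0, -0.228], [0.228, -0.0, 0.974], [0.0, -1.0, -0.0]]
force: [0.4, -2.0, -0.6]
finger_gap: 0.004
```

Call:
send_rows(
  motion="255 0 -0.0005 0.002 0;255 0 -0.001 0.004 0;255 0 -0.001 0.004 0",
)

```text
time_s: 5.55
tool_pos: [0.5657, -0.0262, 0.0829]
eef_rot: [[0.974, -0.0, -0.228], [0.228, 0.0, 0.974], [-0.0, -1.0, 0.0]]
force: [0.1, -0.8, 1.4]
finger_gap: 0.005
```

```bash
python3 to.py .08 -0.001 .105; python3 -c "
from h import *
cp=env.camera_params('wrist');snap('wrist','w4.png',s=1.25)"
```

```text
t 5.55 shift [ 0.0045 -0.0221  0.0949] turn 0.1 now chute -0.0149 0.0034 0.0829 F [ 0.1  -0.82  1.36] gap 0.005 q [-0.14  0.15  1.73  0.    1.27 -0.37]
```

View pics/w4.png

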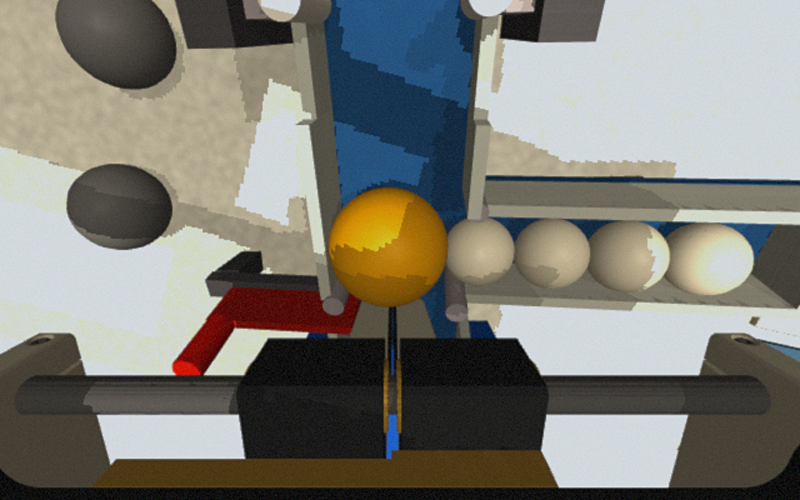

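Call:
send_rows(
  motion="255 0 -0.0012 0.005 0;255 0 -0.003 0.012 0;255 0 -0.005 0.020 0;255 0 -0.007 0.028 0;255 0 -0.009 0.036 0",
)

```text
time_s: 6.1
tool_pos: [0.5573, 0.0094, 0.0921]
eef_rot: [[0.974, 0.0, -0.228], [0.228, 0.0, 0.974], [0.0, -1.0, 0.0]]
force: [-0.7, -1.4, 0.9]
finger_gap: 0.007
```

Call:
send_rows(
  motion="255 0 -0.002 0.008 0;255 0 -0.004 0.016 0;255 0 -0.006 0.024 0;255 0 -0.0075 0.030 0;255 0 -0.0075 0.030 0",
)

```text
time_s: 6.6
tool_pos: [0.5506, 0.0388, 0.0995]
eef_rot: [[0.974, 0.0, -0.228], [0.228, 0.0, 0.974], [0.0, -1.0, 0.0]]
force: [0.6, 0.2, -0.1]
finger_gap: 0.008
```

```bash
python3 to.py .08 0.001 .107; python3 -c "
from h import *
cp=env.camera_params('wrist');snap('wrist','w5.png',s=1.25)"
```

```text
t 6.6 shift [ 0.0024 -0.0074  0.0283] turn 0.1 now chute 0.0517 0.0034 0.0995 F [ 0.59  0.16 -0.1 ] gap 0.008 q [-0.02  0.09  1.75  0.    1.3  -0.25]
```

View pics/w5.png

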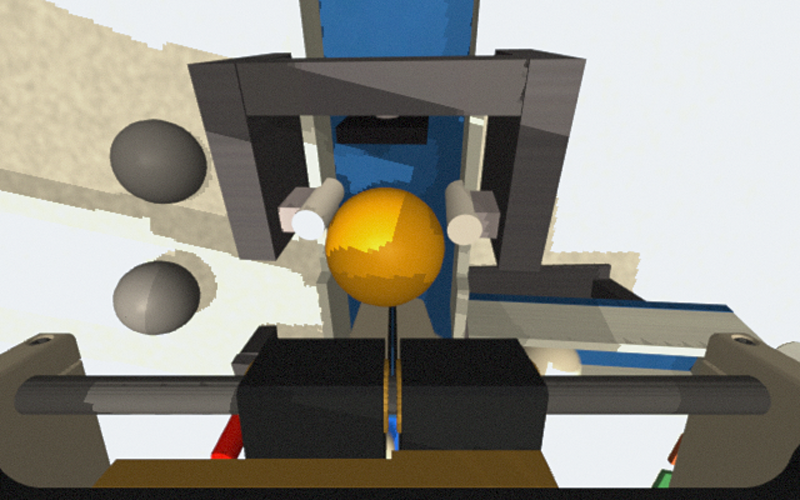

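The ball is centred at (385,247), just below the jaws at (330,205) and (463,215), with 15–20 mm to go. I'll feel forward from here.

Call:
send_rows(
  motion="255 0 -0.001 0.004 0;255 0 -0.002 0.008 0;255 0 -0.002 0.008 0",
)

```text
time_s: 6.95
tool_pos: [0.5489, 0.0457, 0.1015]
eef_rot: [[0.974, 0.0, -0.227], [0.227, -0.0, 0.974], [0.0, -1.0, -0.0]]
force: [0.3, -1.6, -1.2]
finger_gap: 0.006
```

Call:
send_rows(
  motion="255 0 -0.0007 0.003 0;255 0 -0.0007 0.003 0",
)

```text
time_s: 7.15
tool_pos: [0.5484, 0.0482, 0.1023]
eef_rot: [[0.974, 0.0, -0.227], [0.227, -0.0, 0.974], [0.0, -1.0, -0.001]]
force: [0.7, -3.1, 1.4]
finger_gap: 0.004
```

Call:
send_rows(
  motion="255 0 -0.0005 0.002 0;255 0 -0.0005 0.002 0",
)

```text
time_s: 7.35
tool_pos: [0.548, 0.0501, 0.1028]
eef_rot: [[0.974, 0.0, -0.227], [0.227, -0.0, 0.974], [0.0, -1.0, -0.001]]
force: [0.6, -4.6, 1.7]
finger_gap: 0.007
```

Call:
send_rows(
  motion="255 0 -0.0005 0.002 0;255 0 -0.0005 0.002 0",
)

```text
time_s: 7.55
tool_pos: [0.5475, 0.0522, 0.1032]
eef_rot: [[0.974, 0.0, -0.227], [0.227, -0.0, 0.974], [0.0, -1.0, -0.0]]
force: [0.6, -4.0, 2.3]
finger_gap: 0.005
```

Call:
send_rows(
  motion="255 0 -0.0005 0.002 0;255 0 -0.0005 0.002 0",
)

```text
time_s: 7.75
tool_pos: [0.5469, 0.0543, 0.1037]
eef_rot: [[0.974, 0.0, -0.227], [0.227, 0.0, 0.974], [0.0, -1.0, 0.0]]
force: [0.3, -3.8, 1.5]
finger_gap: 0.004
```

Call:
send_rows(
  motion="255 0 -0.0005 0.002 0;255 0 -0.0005 0.002 0",
)

```text
time_s: 7.95
tool_pos: [0.5464, 0.0565, 0.1041]
eef_rot: [[0.974, -0.0, -0.227], [0.227, 0.0, 0.974], [0.0, -1.0, 0.0]]
force: [1.2, -2.9, 1.4]
finger_gap: 0.006
```

Call:
send_rows(
  motion="255 0 -0.0005 0.002 0;255 0 -0.0005 0.002 0",
)

```text
time_s: 8.15
tool_pos: [0.5458, 0.0587, 0.1045]
eef_rot: [[0.974, -0.0, -0.228], [0.228, 0.001, 0.974], [-0.0, -1.0, 0.001]]
force: [0.5, -1.3, 0.4]
finger_gap: 0.006
```

Call:
send_rows(
  motion="255 0 -0.0003 0.0015 0;255 0 -0.0003 0.0015 0",
)

```text
time_s: 8.35
tool_pos: [0.5454, 0.0601, 0.1048]
eef_rot: [[0.974, -0.0, -0.228], [0.228, 0.001, 0.974], [-0.0, -1.0, 0.001]]
force: [0.2, -0.4, -0.2]
finger_gap: 0.008
```

Call:
send_rows(
  motion="255 0 -0.0003 0.001 0;255 0 -0.0003 0.001 0",
)

```text
time_s: 8.55
tool_pos: [0.5452, 0.0609, 0.1051]
eef_rot: [[0.974, -0.0, -0.228], [0.228, 0.0, 0.974], [-0.0, -1.0, 0.0]]
force: [0.8, -1.1, -0.1]
finger_gap: 0.007
```

Call:
send_rows(
  motion="255 0 -0.0003 0.001 0;255 0 -0.0003 0.001 0",
)

```text
time_s: 8.75
tool_pos: [0.5451, 0.0618, 0.1055]
eef_rot: [[0.974, -0.0, -0.227], [0.227, 0.0, 0.974], [-0.0, -1.0, 0.0]]
force: [-0.1, -0.3, 1.1]
finger_gap: 0.001
```

Call:
send_rows(
  motion="255 0 -0.0003 0.001 0;255 0 -0.0003 0.001 0",
)

```text
time_s: 8.95
tool_pos: [0.5449, 0.0628, 0.1058]
eef_rot: [[0.974, -0.0, -0.227], [0.227, 0.0, 0.974], [0.0, -1.0, 0.0]]
force: [0.9, 0.3, 1.0]
finger_gap: 0.001
```

Call:
send_rows(
  motion="255 0 -0.0003 0.001 0;255 0 -0.0003 0.001 0",
)

```text
time_s: 9.15
tool_pos: [0.5447, 0.0634, 0.1061]
eef_rot: [[0.974, -0.0, -0.227], [0.227, -0.0, 0.974], [-0.0, -1.0, -0.0]]
force: [0.4, -1.8, 0.2]
finger_gap: 0.006
```

```bash
python3 to.py .09 0.001 .107; python3 -c "
from h import *
cp=env.camera_params('wrist');snap('wrist','w6.png',s=1.25)"
```

```text
t 9.15 shift [ 0.0026 -0.001   0.0129] turn 0.1 now chute 0.0771 0.0035 0.1061 F [ 0.44 -1.81  0.17] gap 0.006 q [ 0.02  0.07  1.76 -0.    1.31 -0.21]
```

View pics/w6.png

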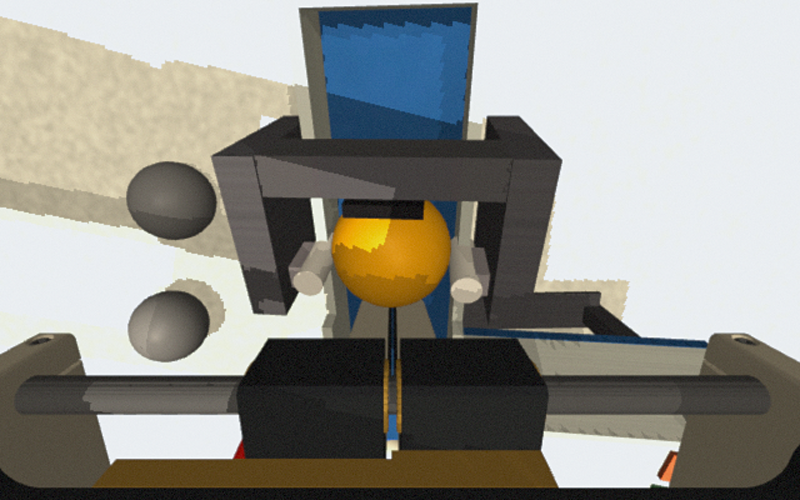

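The ball at (390,248) now sits against the black stop at (383,209), with its equator past the jaws at (330,262) and (462,262). Two more small feels to confirm the stop.

Call:
send_rows(
  motion="255 0 -0.0002 0.0007 0;255 0 -0.0002 0.0007 0",
)

```text
time_s: 9.4
tool_pos: [0.5446, 0.0639, 0.1063]
eef_rot: [[0.974, 0.0, -0.227], [0.227, -0.001, 0.974], [-0.0, -1.0, -0.001]]
force: [1.3, -4.0, 0.5]
finger_gap: 0.003
```

Call:
send_rows(
  motion="255 0 -0.0002 0.0007 0;255 0 -0.0002 0.0007 0",
)

```text
time_s: 9.6
tool_pos: [0.5445, 0.0644, 0.1065]
eef_rot: [[0.974, 0.0, -0.227], [0.227, -0.001, 0.974], [0.0, -1.0, -0.001]]
force: [0.8, -4.7, -0.6]
finger_gap: 0.006
```

Stop felt (4.7 N and rising), so I'm backing off and lifting clear.

Call:
send_rows(
  motion="255 0 0 -0.002 0;255 0 0 -0.006 0;255 0 -0.002 -0.012 0;255 0 -0.03 -0.016 0;255 0 -0.07 -0.02 0",
)

```text
time_s: 10.1
tool_pos: [0.5468, 0.0451, 0.1744]
eef_rot: [[0.974, -0.006, -0.227], [0.227, 0.0, 0.974], [-0.006, -1.0, 0.002]]
force: [0.4, -1.1, 1.0]
finger_gap: 0.011
```

Call:
send_rows(
  motion="255 0 -0.04 -0.05 0;255 0 -0.05 -0.1 0;255 0 -0.05 -0.11 0;255 0 -0.05 -0.11 0",
)

```text
time_s: 10.5
tool_pos: [0.5749, -0.0651, 0.2279]
eef_rot: [[0.975, 0.002, -0.224], [0.224, -0.001, 0.975], [0.002, -1.0, -0.002]]
force: [-0.3, 0.1, 0.1]
finger_gap: 0.007
```

```bash
python3 to.py -.031 0.093 .09; python3 -c "
from h import *
cp=env.camera_params('wrist');np.save('w7cp.npy',cp,allow_pickle=True);snap('wrist','w7.png',s=1.25)"
```

```text
t 10.5 shift [-0.0902  0.1377  0.0239] turn -0.1 now chute -0.0549 0.0031 0.2279 F [-0.3   0.07  0.07] gap 0.007 q [-0.2   0.07  1.54 -0.    1.53 -0.43]
```

View pics/w7.png

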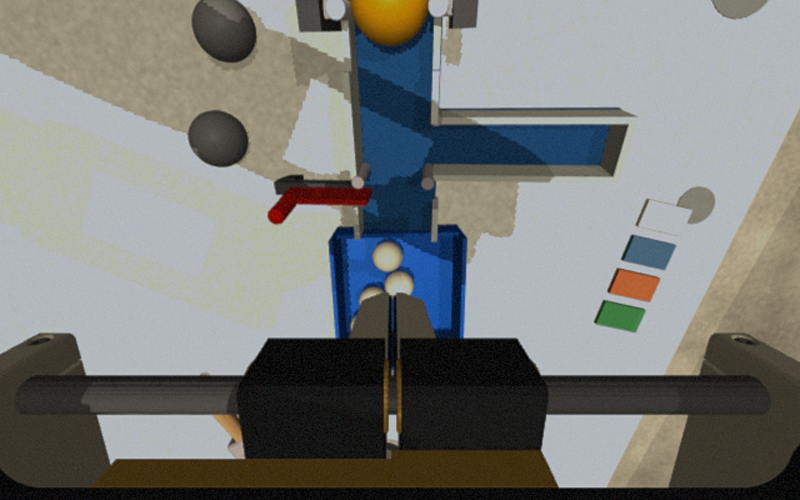

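Feed lane is empty and the clip holds the ball. At least three white balls show in the tray at (388,256), (399,284) and (371,297), with a fourth edge at (357,322). I'll locate the knob from its top at (276,214) and check the tray count from the scene camera.

```bash
python3 - <<'E'
from fit import *
p=np.load('p.npy');cp=np.load('w7cp.npy',allow_pickle=True).item()
k=at_z((276/1.25,214/1.25),cp,.1025);s=env.observe();R=np.array(s['eef_rot'])
print('knobtop fit',W(p,p[4:7]),'wrist',k,'shift to z.086',(R.T@(np.r_[k[:2],.086]-s['tool_pos'])).round(4))
c=cv2.imread;snap('scene','s2.png',(215,120,415,320),3)
snap('side','s3.png')
b=c('pics/raw_s3.png')[140:300,270:400]
a=c('pics/raw_s2.png')[135:315,245:400]
f=lambda i,s:cv2.resize(i,None,fx=s,fy=s,interpolation=cv2.INTER_CUBIC)
a=f(a,2.5);b=f(b,2.8)[:450,:]
o=np.zeros((450,760,3),np.uint8);o[:a.shape[0],:a.shape[1]]=a;o[:b.shape[0],390:390+b.shape[1]]=b
cv2.imwrite('pics/c2.png',np.clip(o*1.7,0,255).astype(np.uint8))
E
```

```text
knobtop fit [ 0.48123637 -0.06339888  0.10254489] wrist [ 0.4796345  -0.06399825  0.1025    ] shift to z.086 [-0.0925  0.1408  0.0205]
```

View pics/c2.png

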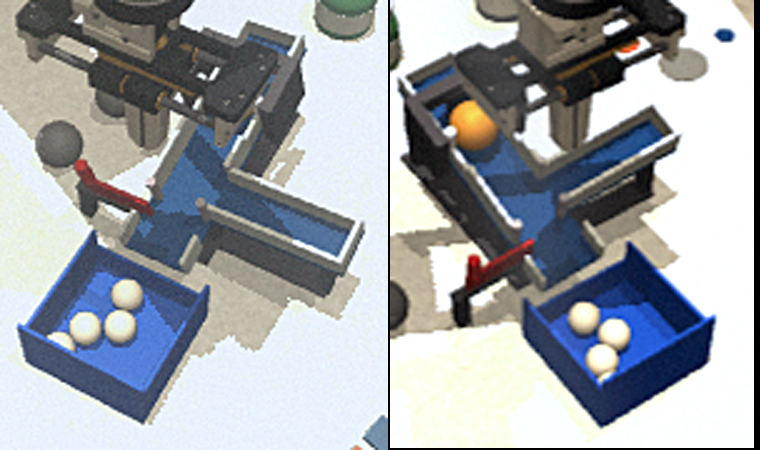

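All four white balls are in the tray: scene crop (127,295), (121,326), (86,328), (60,342). Moving to the knob and gripping it.

Call:
send_rows(
  motion="145 -0.045 0.03 0.0105 0;145 -0.092 0.06 0.021 0;145 -0.092 0.075 0.021 0;145 -0.092 0.075 0.021 0;145 -0.092 0.075 0.021 0",
)

```text
time_s: 11.15
tool_pos: [0.4799, -0.0613, 0.152]
eef_rot: [[0.974, 0.0, -0.229], [0.229, 0.0, 0.974], [0.001, -1.0, 0.0]]
force: [0.6, -1.5, 1.5]
finger_gap: 0.384
```

```bash
python3 - <<'E'
from h import *
s=env.observe();R=np.array(s['eef_rot']);print(s['time_s'],s['finger_gap'],(R.T@(np.array([.480,-.0638,.086])-s['tool_pos'])).round(4))
cp=env.camera_params('wrist')
im=env.read_camera('wrist')[:,:,::-1];cv2.imwrite('pics/raw_w8.png',im)
m=(im[:,:,2].astype(int)>80)&(im[:,:,1]<60)&(im[:,:,0]<60)
l,st,c=cv2.connectedComponentsWithStats(m.astype(np.uint8))[1:]
print([(x,y.round(0)) for x,y in zip(st.tolist(),c) if 30<x[4]<1e5],proj([.480,-.0638,.1025],cp))
E
```

```text
11.15 0.3844559600635146 [-0.0005  0.066  -0.0024]
[([427, 24, 41, 28, 113], array([443.,  41.])), ([306, 189, 94, 44, 1385], array([350., 206.]))] [[313.31609893 221.59686272]]
```

Call:
send_rows(
  motion="145 0 0.04 -0.002 0;145 0 0.066 -0.002 0;145 0 0.066 -0.002 0;255 0 0.066 -0.002 0;255 0 0.066 -0.002 0",
)

```text
time_s: 11.7
tool_pos: [0.4822, -0.0644, 0.0881]
eef_rot: [[0.974, 0.004, -0.228], [0.228, -0.001, 0.974], [0.003, -1.0, -0.002]]
force: [0.3, 0.1, -0.0]
finger_gap: 0.308
```

Call:
send_rows(
  motion="255 0 0 0 0;255 0 0 0 0;255 0 0 0 0;255 0 0 0 0",
)

```text
time_s: 12.1
tool_pos: [0.4814, -0.0644, 0.0871]
eef_rot: [[0.974, 0.003, -0.227], [0.227, -0.001, 0.974], [0.003, -1.0, -0.001]]
force: [0.6, -0.1, 6.8]
finger_gap: 0.151
```

Call:
send_rows(
  motion="255 0.008 -0.0008 0 0;255 0.016 -0.0017 0 0;255 0.024 -0.0025 0 0;255 0.032 -0.0034 0 0;255 0.036 -0.0038 0 0",
)

```text
time_s: 12.6
tool_pos: [0.5165, -0.0564, 0.0908]
eef_rot: [[0.974, 0.002, -0.227], [0.227, -0.001, 0.974], [0.002, -1.0, -0.002]]
force: [-3.5, -1.9, 7.2]
finger_gap: 0.149
```

Call:
send_rows(
  motion="255 0.004 -0.0004 0 0;255 0.008 -0.0008 0 0;255 0.008 -0.0008 0 0",
)

```text
time_s: 12.9
tool_pos: [0.5245, -0.0546, 0.0917]
eef_rot: [[0.974, 0.003, -0.227], [0.227, -0.001, 0.974], [0.003, -1.0, -0.002]]
force: [0.6, -0.9, 5.1]
finger_gap: 0.149
```

```bash
python3 to.py -.031 0.03 .095
```

```text
t 12.9 shift [ 0.0199 -0.0033  0.0023] turn 0.0 now chute -0.0333 0.0499 0.0917 F [ 0.62 -0.95  5.11] gap 0.149 q [-0.2   0.03  1.83 -0.    1.28 -0.43]
```

Call:
send_rows(
  motion="255 0.002 -0.0002 0 0;255 0.004 -0.0004 0 0;255 0.004 -0.0004 0 0",
)

```text
time_s: 13.2
tool_pos: [0.528, -0.0538, 0.092]
eef_rot: [[0.974, 0.003, -0.227], [0.227, -0.001, 0.974], [0.002, -1.0, -0.002]]
force: [-1.0, -1.7, 6.2]
finger_gap: 0.15
```

Call:
send_rows(
  motion="255 0.002 -0.0002 0 0;255 0.002 -0.0002 0 0",
)

```text
time_s: 13.4
tool_pos: [0.5288, -0.0536, 0.0921]
eef_rot: [[0.974, 0.0, -0.227], [0.227, -0.001, 0.974], [-0.0, -1.0, -0.001]]
force: [-5.7, -3.6, 10.1]
finger_gap: 0.152
```

Call:
send_rows(
  motion="255 0.002 -0.0002 0 0;255 0.002 -0.0002 0 0",
)

```text
time_s: 13.6
tool_pos: [0.5289, -0.0536, 0.092]
eef_rot: [[0.974, -0.004, -0.227], [0.227, -0.002, 0.974], [-0.004, -1.0, -0.001]]
force: [-16.4, -5.1, 16.4]
finger_gap: 0.153
```

The end stop is reached: about 49 mm of travel, with force rising to 16 N. Release and lift.

Call:
send_rows(
  motion="150 -0.001 0 0 0;150 -0.002 0 0 0;150 -0.003 0 0 0;150 -0.003 0 0 0;150 -0.003 0 0 0",
)

```text
time_s: 14.1
tool_pos: [0.5277, -0.0529, 0.0908]
eef_rot: [[0.974, -0.0, -0.227], [0.227, 0.0, 0.974], [-0.0, -1.0, 0.0]]
force: [-0.4, -0.6, 0.2]
finger_gap: 0.411
```

Call:
send_rows(
  motion="150 0 -0.03 0 0;150 0 -0.07 0 0;150 0 -0.12 0 0;150 0 -0.15 0 0;150 -0.02 -0.17 -0.03 0",
)

```text
time_s: 14.6
tool_pos: [0.517, -0.0847, 0.2644]
eef_rot: [[0.973, 0.005, -0.231], [0.231, 0.0, 0.973], [0.005, -1.0, -0.001]]
force: [0.2, -0.7, 0.2]
finger_gap: 0.413
```

Call:
send_rows(
  motion="150 -0.05 -0.02 -0.03 0;150 -0.1 -0.02 -0.06 0;150 -0.15 -0.02 -0.06 0;150 -0.17 -0.02 -0.06 0;150 -0.17 -0.02 -0.06 0",
)

```text
time_s: 15.1
tool_pos: [0.3605, -0.1852, 0.2813]
eef_rot: [[0.975, 0.0, -0.224], [0.224, -0.001, 0.975], [-0.0, -1.0, -0.001]]
force: [-0.1, -0.5, 0.4]
finger_gap: 0.412
```

```bash
python3 - <<'E'
from fit import *
snap('scene','s4.png');snap('side','s5.png');cp=env.camera_params('wrist');snap('wrist','s6.png')
c=cv2.imread
a=c('pics/raw_s4.png')[135:315,245:400];b=c('pics/raw_s5.png')[140:300,270:400]
f=lambda i,s:cv2.resize(i,None,fx=s,fy=s,interpolation=cv2.INTER_CUBIC)
a=f(a,2.5);b=f(b,2.8)[:450,:]
o=np.zeros((450,760,3),np.uint8);o[:a.shape[0],:a.shape[1]]=a;o[:b.shape[0],390:390+b.shape[1]]=b
cv2.imwrite('pics/c4.png',np.clip(o*1.7,0,255).astype(np.uint8))
p=np.load('p.npy')
for d in(.046,.049,.052):
    q=W(p,p[4:7]+[0,-d,d*.105]);u=proj(q,cs)[0];v=proj(q,cd)[0];print(d,(u-[245,135])*2.5,(v-[270,140])*2.8+[390,0])
print(env.observe()['tool_pos'],env.observe()['force'])
E
```

```text
0.046 [122.13973805 183.26840488] [514.54245761 235.5973063 ]
0.049 [124.79293019 184.36191659] [517.17695739 234.05203814]
0.052 [127.45219976 185.4579331 ] [519.80774    232.50895029]
[ 0.36361002 -0.1838647   0.28111795] [-0.08305971 -0.0367261  -0.21811907]
```

View pics/c4.png

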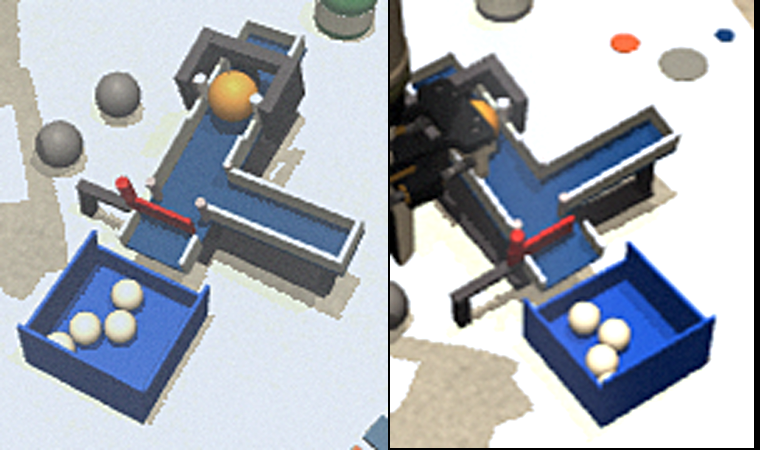

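The plate now spans the spout, with its end at (195,231) by the far wall. The knob is at (124,184), which matches 49 mm of travel. The ball is held in the clip, the four white balls are in the tray and the arm is clear.

```bash
python3 -c "
from station import env
print(env.finish_job(),env.observe()['time_s'])"
```

```text
the job is handed in; nothing more can be done
the job is handed in; nothing more can be done
```

The job is done and handed in at about 15 s of the 62 s allowed; `finish_job` gives no verdict.

- **Big ball:** I pushed it up the lane with the closed fingers. It parted the jaws at about 5 N and I felt the stop at about 5 N, the highest force I read on the ball (readings were taken only at the end of each move). It stayed in the clip after I backed off.
- **White balls:** all four rolled into the tray. I confirmed this from the scene and side pictures before touching the shutter, and again at the end.
- **Shutter:** I gripped the knob and slid it about 49 mm to a firm end stop, where the force rose to about 16 N against the usual 1.5 N. That fits a start about 9 mm drawn in, but I inferred full closure from the stop and the final pictures and did not measure it directly.
- **Jars and brush:** I never went near them, but my last close-up pictures did not include all of them.
- **Disagreements:** wrist-camera and fitted positions differed by about 2 mm sideways. The ball also met the fingers about 5 mm later than predicted. I went by feel for both.

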